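Aim the lamp at the photocell and fire it

TASK

Stand the lamp housing upright and wholly on the round metal stage, turned so that its snout points at the middle of the photocell's window, and set it down rather than dropping it. Only when it is aimed and you have let go of it, press the red button on the control box fully home, hold it a moment, and release it. Leave the bell, the bar weight, the clip holder and the bulb standing where they are.

Things in the scene. Friction and masses are not known exactly. Their poses are not given: they have to be found in the camera images.
- lamp: Loose lamp housing, 0.5 kg, standing: grey cylinder 60 mm across on a round foot 80 mm across, 12 mm thick; 142 mm tall with its grip fin. A dark snout tube 26 mm across (32 at the lip) sticks out level at one side, axis 70 mm up, ending 88 mm from the lamp's axis. Origin: centre of the underside; +x points out along the snout, z up.
- lamp_grip (a point): Middle of the black upright grip fin on top of the lamp, on its axis, 127 mm above its underside; axes as the lamp's. The fin is 50 mm long (in line with the snout), 14 mm thick, from 107 to 142 mm above the underside.
- stage: Fixed round flat aluminium disc, 120 mm across and 18 mm high. Origin: centre of its underside, on the bench.
- cell: Fixed photocell: wooden case 45 x 74 x 80 mm (deep, wide, tall) on a brass pillar and black foot 70 x 90 mm; case top 128 mm above the bench, two brass terminals to 143 mm. Its -x face carries a round dark window in a brass ring under a small brass visor, 230 to 275 mm from the stage's centre. Origin: centre of the underside of the foot.
- cell_window (a point): Centre of the photocell's round dark window (40 mm across), 88 mm above the bench, level with the snout's axis when the lamp stands on the stage.
- box: Fixed cream steel control box 140 x 160 x 70 mm (x, y, z) with a red push button on top and a small amber pilot lens 60 mm beside it that stands 12 mm above the top. Origin: centre of its underside.
- button (a joint): Travel of the red push button in m: 0 is up, 0.008 is fully down. Sprung; about 5 N presses it fully down; it rises by itself.
- button_top (a point): Centre of the top face of the red push button (48 mm across), which is pressed straight down.
- bell: Loose brass timer bell, a dome 80 mm across and 65 mm tall with its plunger. Bystander. Origin: centre of the underside.
- bar_weight: Loose black iron bar weight 120 x 45 x 40 mm, lying along its x. Bystander. Origin: centre of the underside.
- clip_holder: Loose nickel spring clip on a dark wooden base 80 x 55 mm, 63 mm tall. Bystander. Origin: centre of the underside.
- bulb: Loose frosted glass bulb standing in a white porcelain holder 72 mm across, 114 mm tall overall. Bystander. Origin: centre of the underside.
Not all that is in view belongs to the job. Of the things that look like the lamp, take the one that is nearest to the robot's base at the start.

How it is judged:
By the outcome, as a careful person would: the job done as asked, in the order asked, and still so for the second after the job is handed in, with the robot touching nothing.
It also fails if it takes over 45 s, if anything falls off the work surface, if the arm or the gripper's body presses on something with over 40 N, if the wrist force passes 120 N, or if a joint passes its speed limit or range.

ROBOT

A 6-joint arm with a two-finger parallel gripper is mounted at the origin on the work surface. World frame = base frame: x ahead of the robot, y to its left, z up, the work surface at z = 0. Lengths are in m, angles in degrees, forces in N, time in s.
With the tool pointing down it reaches from about 0.275 to 0.725 m from the base axis. Payload 15.9 kg.
Tool frame: the origin (TCP) lies on the mounting face of the last link; the fingertips stand r.finger_overhang ahead of it and the grasp point (between the pads) lies 155 mm ahead of it (r.finger_overhang is the distance from the TCP to the fingertips, in m); z points along the fingers, y is the line along which they close (so a half turn about z gives the same grasp; the last joint's range is limited). The gripper opens to 85 mm and grips with 20 to 120 N. Pads are 22 mm wide; open, the fingers measure 114 mm over their backs; the gripper's body (76 mm by 85 mm) begins 54 mm behind the grasp point. The pads swing forward as they close: fully open they stand 13 mm farther back than shut.
Start: joints at [66.234, 12.198, -1.971, 75.831, 0, 90], TCP at [0.201, 0.458, 0.405] pointing down, gripper open.
Joint ranges: [-170.91, 170.91], [-42.67, 98.43], [-65.05, 77.54], [-120.47, 116.71], [-90, 82.35], [-180, 180]. Speed limits (degrees/s): [108.29, 108.29, 136.94, 147.25, 180, 180].

INTERFACE

Orientations are given as a 3x3 rotation matrix whose columns are the frame's x, y, z axes.
In Python, from rig import r gives the robot as it stands.
- The arm moves only by the tool play_rows, never from a script. Its argument "motion" is a list of rows, each a list of 5 numbers: the opening, from 0 (shut) to 1 (fully open), then the shift along the tool's x, y, z as a fraction of full scale, then the turn about the tool's z as a fraction of full scale. In form: [[claw, dx, dy, dz, roll], ...]. A call has 1 to 12 rows; each row is the pose to reach, as a shift and turn from the pose commanded when the call began, along the tool's axes at that moment, turning the shorter way round; what a row does not reach only later rows make up. Full scale, the value 1, is 100 cm for a shift and pi rad for a turn. A row lasts 1/8 s, in which the tool goes at most 62.5 mm and 10.7 degrees, less where a joint would pass 70% of its speed; a pose out of reach is approached as far as the arm can. A call with a number of a shift or a turn outside -1 to 1 is refused whole. A call with a gripper value outside its range is refused whole. The fingers move at their own pace and stop on an object; the grip force is fixed at half the most. Time passes only in rows, so rows that repeat a pose let the fingers close. It gives the time, the measured TCP pose, the force, the opening and the grip force at its end, in the units of the state.
- r.state(): the state, without advancing time (a new reading comes with each control period).
- r.grab_frame(name): name is "scene" or "top"; returns the picture (400x640x3 uint8, red, green, blue); there is no depth.
- r.camera_params(name): a dict with "vertical_fov" (degrees; the focal length in pixels is half the picture's height over the tangent of half this angle, whatever the lens; pixels are square), "cx", "cy" (the principal point, pixels), "world_to_cam" (4x4, takes a point from world to camera coordinates). Camera axes: x right, y down, z forward; pixel columns grow to the right and rows downward; lengths in m; the calibration is good to about 2 mm. A picture is of the moment at which its call begins. camera_params takes no time and is no camera call.
- r.job_done(): hands the job in; it is judged then, once.
Trained networks look in the newest picture that a camera, given by its name, has taken for a name from the list of things; names that differ only in an ending like _2 or _b are one class to them, and where a whole thing is asked for, a point or a joint stands for the part that bears it (a point fixed in the world has none). Each returns a list of dicts, best first, with "conf" (0 to 1); they miss things now and then, are a little off and sometimes report something else, mostly with a low value. They report only what shows in the picture. A call takes as long as a camera call. They do not tell look-alikes from the thing itself.
- r.outline_of(camera, name): "pixels" (400x640 bool, what is visible of it) and "box" ([left, top, right, bottom] in pixels, round what is visible of it).
The state is a dict: "clock": time; "qpos": joint angles; "qd": joint speeds; "tau": joint torques, N m; "tcp_pos": TCP position; "ee_rot": TCP orientation; "contact_force": force on the tool from outside, world axes, zero at the start; "wrist_torque": the same for the moment, N m; "grip_width": finger opening in m; "gripper_force": force on a finger pad.
Only numpy, scipy, OpenCV 4.12 (cv2) and the standard library are available. Lean on these libraries where they do the work, as an engineer would, in place of code of your own. Each camera call takes 0.05 s, during which the arm holds its last target. There are 200 camera calls.

## Working session

There is one attempt and no reset: what is moved stays moved. The work goes in short steps, Python scripts to look and compute and a tool call to move; the robot and the scene stay as the last step left them, time stands still between calls to the robot, and variables do not carry over. Pictures are saved under pics/ and viewed, at most 10 in all, crops included, and the job is handed in when it is done.

Besides the shell and the picture viewer there is one more tool, called after "Emit:" as name(argument=value, ...), one argument or row to a line, values as JSON. play_rows: Moves the arm, as the interface text tells. Shift numbers are shares of 100 cm and turn numbers shares of pi rad, none past 1 either way. Its arguments: {"type":"object","properties":{"motion":{"type":"array","items":{"type":"array","items":{"type":"number","minimum":-1,"maximum":1}}}},"required":["motion"]}

```bash
mkdir -p pics
cat > h.py <<'E'
import numpy as np, cv2
from rig import r
def cam(n):
    p=r.camera_params(n); f=200/np.tan(np.radians(p["vertical_fov"])/2)
    return f,p["cx"],p["cy"],np.array(p["world_to_cam"])
def proj(n,P):
    f,cx,cy,T=cam(n); c=T[:3,:3]@np.array(P)+T[:3,3]; return np.array([cx+f*c[0]/c[2],cy+f*c[1]/c[2]])
def atz(n,uv,z):
    f,cx,cy,T=cam(n); R=T[:3,:3]; o=-R.T@T[:3,3]; d=R.T@np.array([(uv[0]-cx)/f,(uv[1]-cy)/f,1]); return o+d*(z-o[2])/d[2]
def save(n,img): cv2.imwrite(f"pics/{n}.png",img[:,:,::-1])
E
python3 - <<'E'
from h import *
print(r.finger_overhang)
for n in("top","scene"):
    save(n+"0",r.grab_frame(n)); f,cx,cy,T=cam(n); print(n,f,cx,cy,-T[:3,:3].T@T[:3,3],T[:3,:3].round(3).tolist())
    for k in ["lamp","lamp_grip","stage","cell","cell_window","box","button","button_top","bell","bar_weight","clip_holder","bulb"]:
        try:
            for d in r.outline_of(n,k)[:4]:
                m=d["pixels"]; ys,xs=np.nonzero(m); print(k,round(d["conf"],2),np.array(d["box"]).round().tolist(),xs.mean().round(1),ys.mean().round(1),len(xs), atz(n,(xs.mean(),ys.mean()),0)[:2].round(3))
        except Exception as e: print(k,e)
E
```

```text
0.1734
top 400.06468405342383 319.9328009545225 200.19915603823495 [0.37915363 0.03643874 1.02962659] [[0.132, -0.991, 0.006], [-0.967, -0.13, -0.219], [0.218, 0.023, -0.976]]
lamp 0.83 [217.0, 199.0, 266.0, 244.0] 239.4 223.5 1113 [0.52 0.26]
lamp 0.57 [141.0, 171.0, 204.0, 216.0] 175.0 193.8 1390 [0.575 0.442]
lamp 0.56 [274.0, 147.0, 324.0, 180.0] 291.1 161.5 1064 [0.705 0.151]
lamp_grip 0.89 [273.0, 142.0, 321.0, 185.0] 292.0 161.8 1125 [0.704 0.149]
lamp_grip 0.72 [215.0, 199.0, 267.0, 247.0] 239.4 223.5 1158 [0.52 0.26]
lamp_grip 0.6 [144.0, 174.0, 197.0, 212.0] 175.8 193.6 1255 [0.576 0.44 ]
stage 0.83 [308.0, 226.0, 352.0, 272.0] 332.5 249.4 1745 [0.485 0.011]
cell 0.82 [343.0, 122.0, 383.0, 166.0] 363.6 145.3 1262 [ 0.777 -0.037]
box 0.56 [405.0, 204.0, 482.0, 274.0] 444.0 238.1 4118 [ 0.552 -0.271]
button 0.67 [440.0, 234.0, 460.0, 251.0] 449.2 241.4 293 [ 0.546 -0.285]
button_top 0.7 [309.0, 227.0, 355.0, 275.0] 332.1 249.0 1715 [0.486 0.013]
button_top 0.62 [436.0, 229.0, 459.0, 254.0] 448.7 241.5 328 [ 0.545 -0.284]
bell 0.67 [358.0, 288.0, 390.0, 326.0] 374.3 305.7 832 
[... 1238 characters left out ...]
.0, 173.0] 378.5 151.8 1011 [0.466 0.285]
button 0.76 [189.0, 215.0, 209.0, 233.0] 201.7 222.5 286 [ 0.463 -0.253]
button 0.39 [362.0, 123.0, 394.0, 175.0] 378.7 152.9 976 [0.47  0.283]
button_top 0.86 [191.0, 213.0, 212.0, 232.0] 202.0 222.7 312 [ 0.464 -0.252]
bell 0.76 [223.0, 161.0, 252.0, 190.0] 237.7 173.2 620 [ 0.348 -0.106]
bell 0.17 [191.0, 213.0, 213.0, 230.0] 201.9 222.1 282 [ 0.462 -0.252]
bar_weight 0.97 [420.0, 182.0, 458.0, 222.0] 439.8 201.0 846 [0.7  0.33]
bar_weight 0.5 [191.0, 216.0, 213.0, 232.0] 202.4 222.5 305 [ 0.464 -0.251]
clip_holder 0.84 [297.0, 125.0, 329.0, 154.0] 311.9 140.2 585 [0.33  0.137]
bulb 0.9 [197.0, 276.0, 233.0, 326.0] 214.9 302.1 1238 [ 0.694 -0.303]
```

View pics/top0.png

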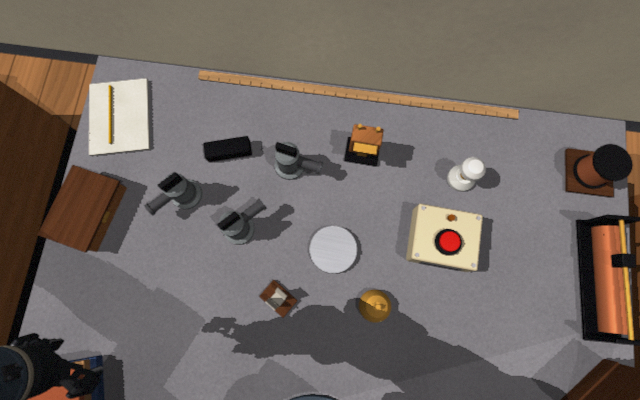

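View pics/scene0.png

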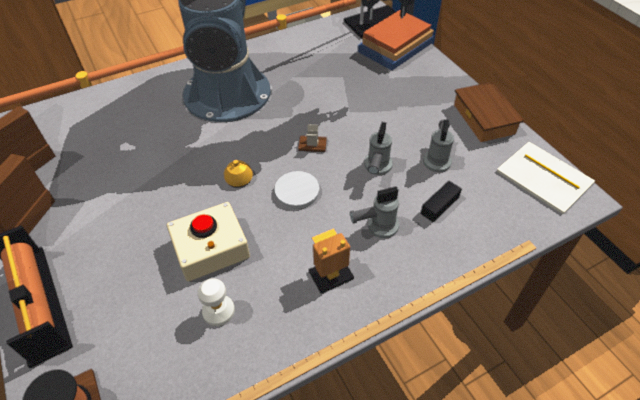

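```bash
cat > fit.py <<'E'
from h import *
from scipy.optimize import minimize
def cyl(R,z0,z1,c=(0,0)):
    t=np.linspace(0,2*np.pi,24); return np.array([[c[0]+R*np.cos(a),c[1]+R*np.sin(a),z] for z in(z0,z1) for a in t])
def bx(x0,x1,y0,y1,z0,z1): return np.array([[x,y,z] for x in(x0,x1) for y in(y0,y1) for z in(z0,z1)],float)
def tube(R,x0,x1,z):
    t=np.linspace(0,2*np.pi,24); return np.array([[x,R*np.cos(a),z+R*np.sin(a)] for x in(x0,x1) for a in t])
LAMP=[cyl(.04,0,.012),cyl(.03,0,.107),tube(.013,0,.088,.07),tube(.016,.08,.088,.07),bx(-.025,.025,-.007,.007,.107,.142)]
STAGE=[cyl(.06,0,.018)]
CELL=[bx(-.035,.035,-.045,.045,0,.012),bx(-.0225,.0225,-.037,.037,.048,.128),cyl(.008,0,.05)]
BOX=[bx(-.07,.07,-.08,.08,0,.07)]
S=4
def hulls(n,parts,q,z=0):
    f,cx,cy,T=cam(n); c,s=np.cos(q[2]),np.sin(q[2]); out=[]
    for P in parts:
        W=P@np.array([[c,s,0],[-s,c,0],[0,0,1]])+[q[0],q[1],z]; C=W@T[:3,:3].T+T[:3,3]
        out.append(cv2.convexHull(np.c_[cx+f*C[:,0]/C[:,2],cy+f*C[:,1]/C[:,2]].astype(np.float32)))
    return out
def fit(parts,masks,q0,z=0):
    big={n:cv2.resize(m.astype(np.float32),None,fx=S,fy=S,interpolation=cv2.INTER_LINEAR)>.5 for n,m in masks.items()}
    def cost(q):
        t=0
        for n,m in big.items():
            I=np.zeros(m.shape,np.uint8)
            for H in hulls(n,parts,q,z): cv2.fillConvexPoly(I,np.round((H+.5)*S*16-8).astype(np.int32),1,shift=4)
            I=I>0; t+=1-(I&m).sum()/(I|m).sum()
        return t
    best=None
    for dy in np.radians([-40,-20,0,20,40]):
        q=np.array(q0)+[0,0,dy]
        s=np.array([q,q+[.02,0,0],q+[0,.02,0],q+[0,0,.3]])
        o=minimize(cost,q,method="Nelder-Mead",options=dict(initial_simplex=s,xatol=1e-4,fatol=1e-4))
        if best is None or o.fun<best.fun: best=o
    return best.x,best.fun
def masks(name,pts):
    out={}
    for n,p in pts.items():
        c=[d["pixels"] for d in r.outline_of(n,name)]
        c=[m for m in c if np.hypot(*(np.argwhere(m).mean(0)[::-1]-p))<12]
        if c: out[n]=c[0]
    return out
E
cat > m.py <<'E'
from fit import *
T={n:r.grab_frame(n) for n in("top","scene")}
for nm,parts,pts,q0 in [("lamp",LAMP,dict(top=(239,223),scene=(379,152)),(.5,.25,-.5)),
  ("lamp",LAMP,dict(top=(175,194),scene=(439,148)),(.56,.43,2.6)),
  ("lamp",LAMP,dict(top=(291,161),scene=(380,213)),(.68,.14,-1.5)),
  ("stage",STAGE,dict(top=(332,249),scene=(296,189)),(.48,.01,0)),
  ("cell",CELL,dict(top=(363,145),scene=(330,260)),(.74,-.03,0)),("box",BOX,dict(top=(444,238),scene=(207,240)),(.53,-.26,0))]:
    M=masks(nm,pts)
    q,c=fit(parts,M,q0); print(nm,list(M),q.round(4),np.degrees(q[2]).round(1),"cost",round(c,3),"dist",np.hypot(q[0],q[1]).round(3), [fit(parts,{k:M[k]},q)[0].round(4).tolist() for k in M])
    for n in T:
        T[n]=T[n].copy()
        if n+"b" not in T: pass
    import pickle
    globals().setdefault("Q",[]).append((parts,q))
def crop(n,x,y,w,h,k):
    I=cv2.resize(T[n][y:y+h,x:x+w],None,fx=k,fy=k,interpolation=cv2.INTER_CUBIC)
    for parts,q in Q:
        for H in hulls(n,parts,q): cv2.polylines(I,[np.round((H+.5-[x,y])*k).astype(np.int32)],True,(0,255,0),1)
    return I
a=crop("top",135,115,260,160,3); b=crop("scene",270,110,195,190,3)
save("crop_top",a); save("crop_sc",b)
bt=[]
for n in("top","scene"):
    c=[d for d in r.outline_of(n,"button") ][0]; ys,xs=np.nonzero(c["pixels"]); I=T[n].astype(int); m=(I[...,0]>150)&(I[...,1]<60)&(I[...,2]<60); yy,xx=np.nonzero(m); print(n,xs.mean(),ys.mean(),"red",xx.mean(),yy.mean(),len(xx)); bt.append((xx.mean(),yy.mean()))
for z in(.07,.08,.09,.1): print(z,atz("top",bt[0],z)[:2].round(4),atz("scene",bt[1],z)[:2].round(4))
E
python3 m.py
```

```text
lamp ['top', 'scene'] [ 0.5048  0.2572 -0.7454] -42.7 cost 0.166 dist 0.567 [[0.5049, 0.2589, -0.7661], [0.5074, 0.2549, -0.7623]]
lamp ['top', 'scene'] [0.5761 0.4103 2.3709] 135.8 cost 0.167 dist 0.707 [[0.5763, 0.4113, 2.3838], [0.5776, 0.4083, 2.3626]]
lamp ['top', 'scene'] [ 0.6925  0.1543 -1.7536] -100.5 cost 0.121 dist 0.709 [[0.6924, 0.1548, -1.7526], [0.6936, 0.1533, -1.7733]]
stage ['top', 'scene'] [0.4848 0.0109 0.3169] 18.2 cost 0.092 dist 0.485 [[0.4841, 0.0118, 0.4604], [0.4859, 0.0091, 0.9207]]
cell ['top', 'scene'] [ 0.7557 -0.0338 -0.0373] -2.1 cost 0.171 dist 0.756 [[0.7561, -0.0337, -0.0431], [0.7555, -0.0348, -0.0339]]
box ['top', 'scene'] [ 0.5451 -0.2593 -0.0586] -3.4 cost 0.109 dist 0.604 [[0.5458, -0.2561, -0.0476], [0.5448, -0.2602, -0.0618]]
top 448.7849162011173 241.2513966480447 red 449.6058631921824 240.99348534201954 307
scene 201.92434210526315 222.86184210526315 red 202.29918032786884 222.25819672131146 244
0.07 [ 0.5354 -0.2641] [ 0.5186 -0.2568]
0.08 [ 0.5337 -0.2609] [ 0.5266 -0.2577]
0.09 [ 0.5321 -0.2578] [ 0.5346 -0.2585]
0.1 [ 0.5305 -0.2547] [ 0.5426 -0.2594]
```

View pics/crop_top.png

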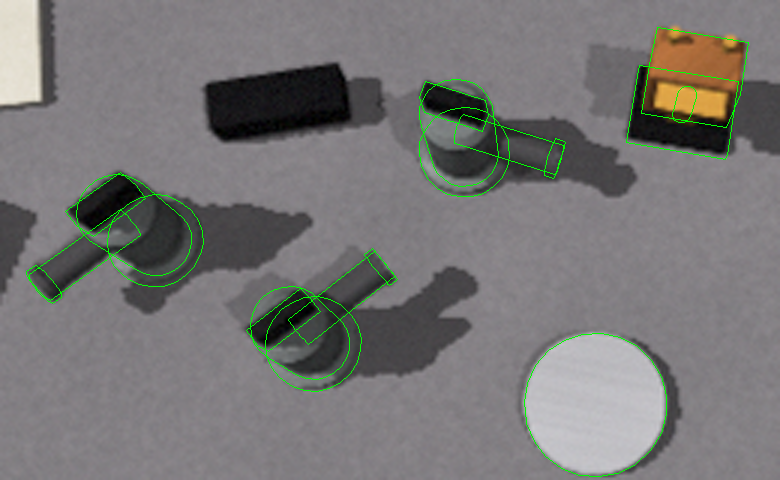

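View pics/crop_sc.png

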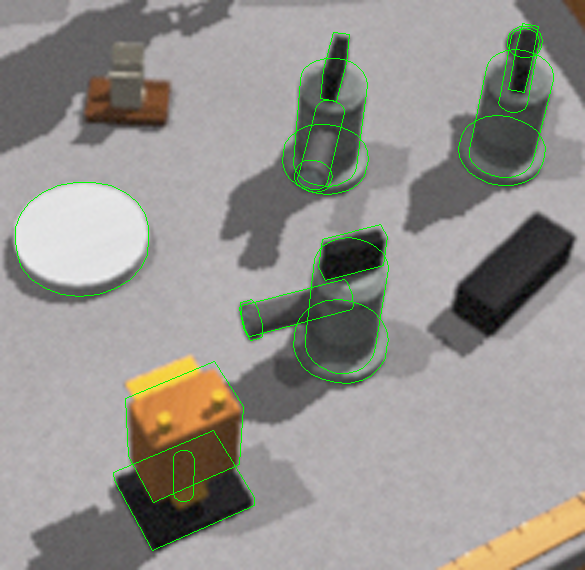

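Lamp-like things in the top picture are at (239,223), (175,194) and (291,161), which lie 0.567, 0.707 and 0.709 m from the base. The one at (239,223) is nearest, so it is the lamp. The crop overlay agrees: its snout is at −43°, and the stage, cell and lamp outlines all match. The button is at about (0.5325, −0.258, 0.088).

```bash
cat > go.py <<'E'
from h import *
def go(p,yaw=None):
    "TCP target p, tool y-axis yaw (deg, mod 180) -> row shift/turn"
    s=r.state(); R=np.array(s["ee_rot"]); d=R.T@(np.array(p)-s["tcp_pos"])
    ty=np.degrees(np.arctan2(R[1,1],R[0,1])); t=0
    if yaw is not None: t=((yaw-ty+90)%180-90)*np.sign(R[2,2])
    print("shift",d.round(4),"turn deg",t.round(2),"/180",(t/180).round(4),"ty",ty.round(1),"q",np.round(s["qpos"],1),"clk",s["clock"],"w",s["grip_width"],np.round(s["tcp_pos"],4),"F",np.round(s["contact_force"],1))
E
python3 -c "
from go import *
print(np.round(r.state()['ee_rot'],3))
go([.5055,.2568,.405],46.6)
go([.5055,.2568,.285],46.6)"
```

```text
[[-0.915  0.403 -0.   ]
 [ 0.403  0.915 -0.   ]
 [-0.    -0.    -1.   ]]
shift [-3.591e-01 -6.120e-02 -3.000e-04] turn deg 19.63 /180 0.1091 ty 66.2 q [66.2 12.2 -2.  75.8 -0.  90. ] clk 2.1 w 0.08530620904117629 [0.2015 0.4576 0.4047] F [ 0.7 -0.1 -0.1]
shift [-0.3591 -0.0612  0.1197] turn deg 19.63 /180 0.1091 ty 66.2 q [66.2 12.2 -2.  75.8 -0.  90. ] clk 2.1 w 0.08530620904117629 [0.2015 0.4576 0.4047] F [ 0.7 -0.1 -0.1]
```

Emit:
play_rows(
  motion=[
    [1,-0.359,-0.061,0,0.109],
    [1,-0.359,-0.061,0,0.109],
    [1,-0.359,-0.061,0,0.109],
    [1,-0.359,-0.061,0,0.109],
    [1,-0.359,-0.061,0,0.109],
    [1,-0.359,-0.061,0,0.109],
    [1,-0.359,-0.061,0,0.109],
    [1,-0.359,-0.061,0,0.109],
    [1,-0.359,-0.061,0,0.109],
    [1,-0.359,-0.061,0,0.109],
    [1,-0.359,-0.061,0,0.109],
  ],
)

```text
clock: 3.48
tcp_pos: [0.5051, 0.2575, 0.4049]
ee_rot: [[-0.727, 0.686, 0.0], [0.686, 0.727, 0.0], [-0.0, 0.0, -1.0]]
contact_force: [0.2, -0.0, -1.1]
grip_width: 0.0857
gripper_force: 0.0
```

```bash
python3 -c "
from go import *
go([.5055,.2568,.286],46.6)"
```

```text
shift [-0.0008 -0.0002  0.1189] turn deg 0.06 /180 0.0004 ty 46.7 q [27.  20.3  8.9 78.6  0.  70.4] clk 3.475 w 0.08573165032511533 [0.5051 0.2575 0.4049] F [ 0.2 -0.  -1.1]
```

Emit:
play_rows(
  motion=[
    [1,-0.001,0,0.05,0],
    [1,-0.001,0,0.09,0],
    [1,-0.001,0,0.119,0],
    [1,-0.001,0,0.119,0],
    [1,-0.001,0,0.119,0],
    [0.5,-0.001,0,0.119,0],
    [0,-0.001,0,0.119,0],
    [0,-0.001,0,0.119,0],
    [0,-0.001,0,0.119,0],
    [0,-0.001,0,0.119,0],
    [0,-0.001,0,0.119,0],
    [0,-0.001,0,0.119,0],
  ],
)

```text
clock: 4.97
tcp_pos: [0.5062, 0.2564, 0.2857]
ee_rot: [[-0.727, 0.687, -0.0], [0.687, 0.727, -0.0], [-0.0, -0.0, -1.0]]
contact_force: [0.2, 0.3, 0.2]
grip_width: 0.0132
gripper_force: 61.6
```

```bash
python3 -c "
from go import *
go([.5055,.2568,.286],46.6)"
```

```text
shift [ 0.0008 -0.0002 -0.0003] turn deg 0.01 /180 0.0001 ty 46.6 q [26.9 22.8 -4.8 62.3 -0.  70.3] clk 4.975 w 0.013222430652275272 [0.5062 0.2564 0.2857] F [0.2 0.3 0.2]
```

Emit:
play_rows(
  motion=[
    [0,0,0,-0.03,0],
    [0,0,0,-0.07,0],
    [0,0,0,-0.07,0],
    [0,0,0,-0.07,0],
    [0,0,0,-0.07,0],
  ],
)

```text
clock: 5.6
tcp_pos: [0.5059, 0.2562, 0.3542]
ee_rot: [[-0.727, 0.687, -0.002], [0.687, 0.727, -0.001], [0.001, -0.002, -1.0]]
contact_force: [0.0, 0.3, -4.2]
grip_width: 0.0129
gripper_force: 61.0
```

```bash
python3 -c "
from go import *
go([.4848,.0109,.356],80)
img=r.grab_frame('scene'); save('lift',cv2.resize(img[50:300,250:500],None,fx=2,fy=2))"
```

```text
shift [-0.1532 -0.1928 -0.0015] turn deg -33.38 /180 -0.1855 ty 46.6 q [26.9 21.   2.6 71.7  0.  70.2] clk 5.6 w 0.012908094176370547 [0.5059 0.2562 0.3542] F [ 0.   0.3 -4.2]
```

View pics/lift.png

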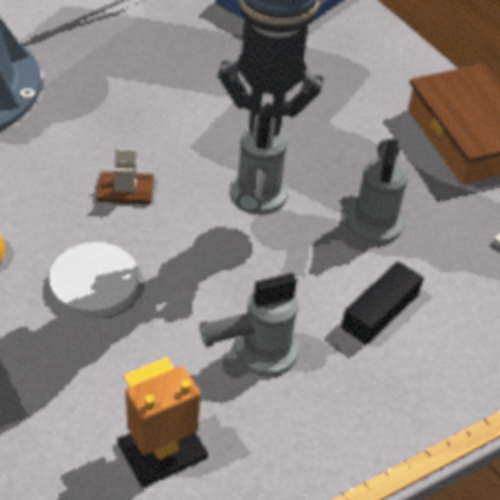

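The lamp hangs upright in the gripper, at about (262,170) in the crop, with its weight on the wrist. Next I carry it over the stage.

Emit:
play_rows(
  motion=[
    [0,-0.023,-0.03,0,-0.028],
    [0,-0.046,-0.058,0,-0.056],
    [0,-0.069,-0.087,0,-0.084],
    [0,-0.092,-0.116,0,-0.112],
    [0,-0.115,-0.145,0,-0.14],
    [0,-0.138,-0.174,0,-0.168],
    [0,-0.153,-0.193,0,-0.185],
    [0,-0.153,-0.193,0,-0.185],
    [0,-0.153,-0.193,0,-0.185],
    [0,-0.153,-0.193,0,-0.185],
  ],
)

```text
clock: 6.9
tcp_pos: [0.4849, 0.0117, 0.3555]
ee_rot: [[-0.985, 0.175, -0.0], [0.175, 0.985, 0.0], [0.0, 0.0, -1.0]]
contact_force: [1.1, 0.1, -3.9]
grip_width: 0.0131
gripper_force: 61.1
```

```bash
python3 -c "
from fit import *
from go import go
go([.4848,.0109,.305],80)
q0=(.485,.011,np.radians(-10))
for n in('top','scene'):
    I=r.grab_frame(n); z=r.state()['tcp_pos'][2]-.2857
    p=proj(n,(.485,.011,.07+z)).astype(int); c=I[p[1]-65:p[1]+65,p[0]-65:p[0]+65]; c=cv2.resize(c,None,fx=3,fy=3,interpolation=cv2.INTER_CUBIC)
    for parts,q,zz in((LAMP,q0,z),(CELL,(.7557,-.0338,-.0373),0)):
        for H in hulls(n,parts,q,zz): cv2.polylines(c,[np.round((H+.5-(p-65))*3).astype(np.int32)],True,(0,255,0),1)
    globals()[n]=c
save('held',np.hstack([top,scene]))"
```

```text
shift [-0.0001 -0.0008  0.0505] turn deg -0.06 /180 -0.0003 ty 79.9 q [  1.4  11.3 -10.3  68.5   0.   11.4] clk 6.9 w 0.013082853472100935 [0.4849 0.0117 0.3555] F [ 1.1  0.1 -3.9]
```

View pics/held.png

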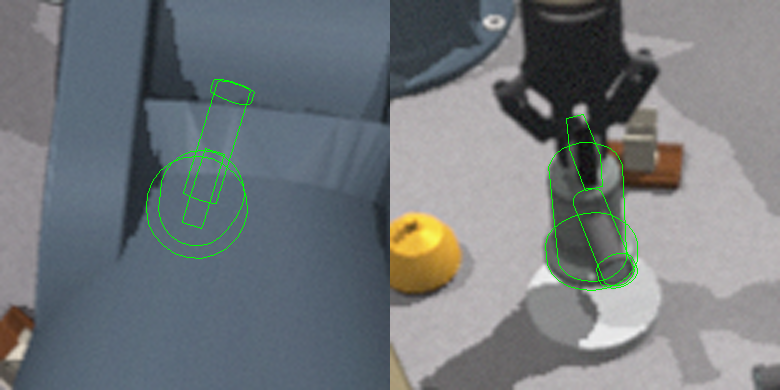

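Emit:
play_rows(
  motion=[
    [0,0,-0.001,0.02,0],
    [0,0,-0.001,0.035,0],
    [0,0,-0.001,0.043,0],
    [0,0,-0.001,0.047,0],
    [0,0,-0.001,0.05,0],
    [0,0,-0.001,0.051,0],
    [0,0,-0.001,0.051,0],
    [0,0,-0.001,0.051,0],
  ],
)

```text
clock: 8.0
tcp_pos: [0.4847, 0.01, 0.3049]
ee_rot: [[-0.985, 0.175, 0.0], [0.175, 0.985, -0.0], [-0.0, 0.0, -1.0]]
contact_force: [1.3, 0.1, -4.3]
grip_width: 0.0131
gripper_force: 60.9
```

Still carrying the weight, so I lower it about 1 mm at a time until contact.

Emit:
play_rows(
  motion=[
    [0,0,0,0.0005,0],
    [0,0,0,0.001,0],
    [0,0,0,0.001,0],
  ],
)

```text
clock: 8.38
tcp_pos: [0.4846, 0.01, 0.3037]
ee_rot: [[-0.985, 0.175, -0.0], [0.175, 0.985, 0.0], [0.0, -0.0, -1.0]]
contact_force: [-0.2, 0.5, -4.4]
grip_width: 0.0134
gripper_force: 61.2
```

Emit:
play_rows(
  motion=[
    [0,0,0,0.0005,0],
    [0,0,0,0.001,0],
    [0,0,0,0.001,0],
  ],
)

```text
clock: 8.75
tcp_pos: [0.4848, 0.0102, 0.3036]
ee_rot: [[-0.985, 0.175, 0.001], [0.175, 0.985, 0.0], [-0.001, 0.001, -1.0]]
contact_force: [-3.3, 1.2, 11.0]
grip_width: 0.013
gripper_force: 63.3
```

Emit:
play_rows(
  motion=[
    [0,0,0,-0.0005,0],
    [0.3,0,0,-0.0005,0],
    [0.6,0,0,-0.0005,0],
    [0.7,0,0,-0.0005,0],
    [0.7,0,0,-0.0005,0],
    [0.7,0,0,-0.0005,0],
    [0.7,0,0,-0.03,0],
    [0.7,0,0,-0.07,0],
    [0.7,0,0,-0.12,0],
    [0.7,0,0,-0.12,0],
  ],
)

```text
clock: 10.0
tcp_pos: [0.4853, 0.0101, 0.426]
ee_rot: [[-0.985, 0.175, 0.006], [0.175, 0.985, 0.0], [-0.005, 0.001, -1.0]]
contact_force: [0.3, 0.1, -0.1]
grip_width: 0.0597
gripper_force: 0.0
```

```bash
python3 -c "
from go import go
go([.5325,-.2583,.423])"
```

```text
Traceback (most recent call last):
  File "go.py", line 7, in go
    print("shift",d.round(4),"turn deg",t.round(2),"/180",(t/180).round(4),"ty",ty.round(1),"q",np.round(s["qpos"],1),"clk",s["clock"],"w",s["grip_width"],np.round(s["tcp_pos"],4),"F",np.round(s["contact_force"],1))
                                        ^^^^^^^
AttributeError: 'int' object has no attribute 'round'
```

Emit:
play_rows(
  motion=[
    [0,-0.0935,-0.256,0,0],
    [0,-0.0935,-0.256,0,0],
    [0,-0.0935,-0.256,0,0],
    [0,-0.0935,-0.256,0,0],
    [0,-0.0935,-0.256,0,0],
    [0,-0.0935,-0.256,0,0],
    [0,-0.0935,-0.256,0,0],
    [0,-0.0935,-0.256,0,0],
    [0,-0.0935,-0.256,0,0],
  ],
)

```text
clock: 11.12
tcp_pos: [0.5319, -0.2576, 0.423]
ee_rot: [[-0.985, 0.174, 0.0], [0.174, 0.985, -0.0], [-0.0, -0.0, -1.0]]
contact_force: [-0.3, 0.1, 0.0]
grip_width: -0.0003
gripper_force: 0.0
```

```bash
python3 -c "
from fit import *
from go import go
go([.5325,-.2583,.275],80)
C=[]
for n in('top','scene'):
    r.grab_frame(n)
M=masks('lamp',{n:proj(n,(.49,.01,.09)) for n in('top','scene')})
print(list(M))
q,c=fit(LAMP,M,(.485,.010,-.175),.018); print(q,np.degrees(q[2]),c,[fit(LAMP,{k:M[k]},q,.018)[0].round(4).tolist() for k in M])
th=np.arctan2(-.0329-q[1],.733-q[0]); print('want',np.degrees(th))
for n in('top','scene'):
    I=r.grab_frame(n); p=proj(n,(.56,0,.07)).astype(int); c=cv2.resize(I[p[1]-75:p[1]+75,p[0]-65:p[0]+65],None,fx=3,fy=3,interpolation=cv2.INTER_CUBIC)
    for parts,qq,zz in((LAMP,q,.018),(CELL,(.7557,-.0338,-.0373),0)):
        for H in hulls(n,parts,qq,zz): cv2.polylines(c,[np.round((H+.5-(p-[65,75]))*3).astype(np.int32)],True,(0,255,0),1)
    C.append(c)
save('placed',np.hstack(C))"
```

```text
shift [-0.0007 -0.0006  0.148 ] turn deg -0.02 /180 -0.0001 ty 80.0 q [-25.8  23.3  16.   82.6   0.  -15.8] clk 11.125 w -0.0003252436908086308 [ 0.5319 -0.2576  0.423 ] F [-0.3  0.1  0. ]
['top', 'scene']
[ 0.48165337  0.00986359 -0.15175944] -8.695175578705383 0.18856286285468105 [[0.4816, 0.0115, -0.175], [0.4822, 0.008, -0.1938]]
want -9.655725778135874
```

View pics/placed.png

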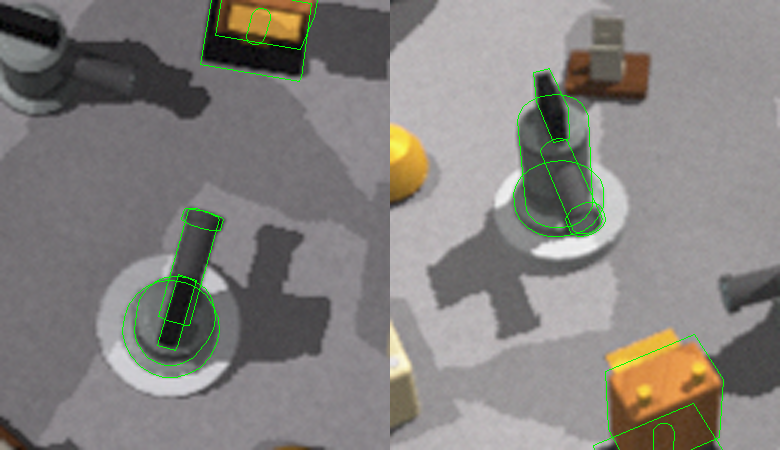

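The lamp stands upright and wholly on the stage, its foot ring inside the disc, with the snout at about −9 to −10° against a wanted −9.7°. Now the button.

Emit:
play_rows(
  motion=[
    [0,0,0,0.05,0],
    [0,0,0,0.1,0],
    [0,0,0,0.135,0],
    [0,0,0,0.15,0],
    [0,0,0,0.154,0],
    [0,0,0,0.158,0],
    [0,0,0,0.158,0],
  ],
)

```text
clock: 12.3
tcp_pos: [0.5323, -0.2586, 0.2657]
ee_rot: [[-0.985, 0.175, 0.002], [0.175, 0.985, -0.001], [-0.002, -0.0, -1.0]]
contact_force: [1.1, -0.2, 2.5]
grip_width: 0.0002
gripper_force: 1.0
```

Emit:
play_rows(
  motion=[
    [0,0,0,0.001,0],
    [0,0,0,0.002,0],
    [0,0,0,0.003,0],
    [0,0,0,0.003,0],
  ],
)

```text
clock: 12.8
tcp_pos: [0.532, -0.2584, 0.2618]
ee_rot: [[-0.985, 0.175, 0.0], [0.175, 0.985, -0.0], [-0.0, -0.0, -1.0]]
contact_force: [2.3, -0.7, 3.7]
grip_width: 0.0003
gripper_force: 1.9
```

Emit:
play_rows(
  motion=[
    [0,0,0,0.001,0],
    [0,0,0,0.002,0],
    [0,0,0,0.003,0],
    [0,0,0,0.003,0],
  ],
)

```text
clock: 13.3
tcp_pos: [0.532, -0.2584, 0.2593]
ee_rot: [[-0.985, 0.175, 0.001], [0.175, 0.985, -0.0], [-0.001, -0.0, -1.0]]
contact_force: [0.1, -1.1, 13.2]
grip_width: 0.0001
gripper_force: 6.2
```

Emit:
play_rows(
  motion=[
    [0,0,0,0.0005,0],
    [0,0,0,0.0005,0],
    [0,0,0,0.0005,0],
    [0,0,0,0.0005,0],
    [0,0,0,0.0005,0],
    [0,0,0,0.0005,0],
    [0,0,0,0.0005,0],
    [0,0,0,0.0005,0],
  ],
)

```text
clock: 14.3
tcp_pos: [0.5319, -0.2584, 0.2592]
ee_rot: [[-0.985, 0.175, 0.001], [0.175, 0.985, -0.001], [-0.001, -0.0, -1.0]]
contact_force: [-1.2, -0.3, 18.5]
grip_width: 0.0004
gripper_force: 9.1
```

Emit:
play_rows(
  motion=[
    [0,0,0,-0.01,0],
    [0,0,0,-0.03,0],
    [0,0,0,-0.08,0],
    [0,0,0,-0.14,0],
    [0,0,0,-0.14,0],
    [0,0,0,-0.14,0],
    [0,0,0,-0.14,0],
    [0,0,0,-0.14,0],
  ],
)

```text
clock: 15.3
tcp_pos: [0.5317, -0.2583, 0.3972]
ee_rot: [[-0.985, 0.175, -0.002], [0.175, 0.985, 0.001], [0.002, 0.001, -1.0]]
contact_force: [-0.9, 0.8, -0.3]
grip_width: -0.0
gripper_force: 0.0
```

```bash
python3 -c "
from h import *
save('end',r.grab_frame('scene'))"
```

```text
(no output)
```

View pics/end.png

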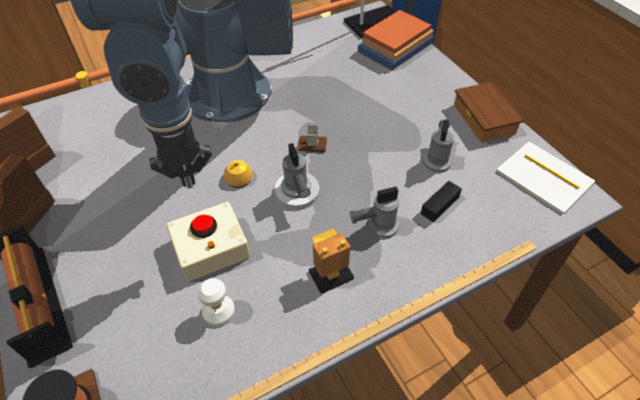

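The lamp is on the stage at (295,180) with its snout toward the cell. The button at (203,224) is up again, and the bell, bar weight, clip holder and bulb are where they were.

```bash
python3 -c "
from rig import r
print(r.job_done())"
```

```text
the job is handed in; nothing more can be done
None
```

I set the lamp upright on the stage, aimed within about 1° of the photocell window. After letting go of it, I pressed the red button to its stop, held it about 1 s and released it; the bystanders stayed put and the job was handed in at about 15 s.

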